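# Weigh a potted power module by hand and sort it into its track

## Task

The sealed module in the black nest may be fully potted (heavy, over 340 g) or under-filled (light, below 340 g). Lift it just clear of the nest, no more than a finger's breadth, hold it still there for a second to feel its weight, then set it gently into the blue track if it is heavy or the yellow track if it is light. Slide it along until it meets the sprung rubber pad, press it there gently, with about 5 N (10 N is too hard), for half a second, and let go and leave it standing at the pad end of the track; leave the other things on the bench alone.

Things in the scene. Friction and masses are not known exactly. Their poses are not given: they have to be found in the camera images.
- module: Sealed grey box, 60 (its x) x 36 (its y) x 75 mm high (z), with a black band near the foot, a green stripe and brass dots on top; origin at the centre of its underside. Its mass differs from time to time, 120 to 560 g, and does not show. It stands upright in the nest; either end may lead in a track. Plastic, stands a grip of 60 N.
- nest: Fixed aluminium plate 110 (x) x 90 (y) x 6 mm with a low black frame on it; origin at the centre of its underside. The module stands on the plate's top, 6 mm above the origin, inside the frame (inner size 66 x 42 mm, walls 6 mm thick, tops 16 mm above the origin), its x along the nest's x.
- bay_heavy: Blue track for heavy modules, fixed; side of bench varies. Base 240 (x) x 100 x 10 mm, origin under its centre; +x runs to the buffer end. Module slides (slippery, friction 0.2) on the base's top (10 mm above origin) between aluminium rails along x: faces at y = +-22 mm, 8 mm thick, tops 32 mm above origin, full length. Set the module in from above, its x along the track, origin near x = -45 mm, then slide it to +x.
- bay_light: Yellow track for light modules, fixed; side of bench varies. Base 240 (x) x 100 x 10 mm, origin under its centre; +x runs to the buffer end. Module slides (slippery, friction 0.2) on the base's top (10 mm above origin) between aluminium rails along x: faces at y = +-22 mm, 8 mm thick, tops 32 mm above origin, full length. Set the module in from above, its x along the track, origin near x = -45 mm, then slide it to +x.
- stop_heavy: End stop of the blue track; same origin and axes as the track. End plate at x 110-120 mm, 55 mm high. A block clamped at a hand-set, unreported place carries a slick rubber pad, 12-38 mm above origin; its free face looks to -x, anywhere from x = 16 to 56 mm: find it by feel or eye. Pad spring 2 N/mm, damped, 5 mm travel, then solid.
- stop_light: End stop of the yellow track; same origin and axes as the track. End plate at x 110-120 mm, 55 mm high. A block clamped at a hand-set, unreported place carries a slick rubber pad, 12-38 mm above origin; its free face looks to -x, anywhere from x = 16 to 56 mm: find it by feel or eye. Pad spring 2 N/mm, damped, 5 mm travel, then solid.
- screwdriver: Screwdriver lying on the bench beyond the nest, about 200 mm long, under 40 mm high; a bystander.
- gland: White domed cable gland, 44 mm across, 25 mm high, origin under its centre; a bystander.
- carton: Small closed cardboard box, 90 x 70 x 60 mm, origin under its centre, at the left end of the work; a bystander.
Things that resemble listed ones, but are neither listed nor needed, are in the scene too. What is shaped like the nest but brown or green is not meant. There is more than one size of the module; the one meant has the size given above.

How it is judged:
By the outcome, as a careful person would: the job done as asked, in the order asked, and still so for the second after the job is handed in, with the robot touching nothing.
It also fails if it takes over 56 s, if anything falls off the work surface, if the arm or the gripper's body presses on something with over 40 N, if the wrist force passes 120 N, or if a joint passes its speed limit or range.

## Robot

A 6-joint arm with a two-finger parallel gripper is mounted at the origin on the work surface. World frame = base frame: x ahead of the robot, y to its left, z up, the work surface at z = 0. Lengths are in m, angles in rad, forces in N, time in s.
With the tool pointing down it reaches from about 0.35 to 0.975 m from the base axis. Payload 4.9 kg.
Tool frame: the origin (TCP) lies on the front face of the gripper's body, between the roots of the fingers; the fingertips stand ctrl.tip_extent ahead of it and the grasp point (between the pads) lies 54 mm ahead of it (ctrl.tip_extent is the distance from the TCP to the fingertips, in m); z points along the fingers, y is the line along which they close (so a half turn about z gives the same grasp; the last joint's range is limited). The gripper opens to 85 mm and grips with 20 to 120 N. Pads are 22 mm wide; open, the fingers measure 114 mm over their backs; the gripper's body (76 mm by 85 mm) begins 54 mm behind the grasp point. The pads swing forward as they close: fully open they stand 13 mm farther back than shut.
Start: joints at [1.141, 0.053, 1.613, -0, 1.476, -0.119], TCP at [0.191, 0.595, 0.304] pointing down, gripper open.
Joint ranges: [-3.01, 3.01], [-1.01, 2.22], [0.06, 2.58], [-1.02, 4.17], [0.09, 2.62], [-3.14, 3.14]. Speed limits (rad/s): [2.57, 2.57, 3.14, 3.14, 3.14, 3.14].

## Interface

Orientations are given as a rotation vector (axis times angle).
In Python, from station import ctrl gives the robot as it stands.
- The arm moves only by the tool apply_moves, never from a script. Its argument "rows" is one flat list of numbers, 6 for each row, row after row: the shift along the tool's x, y, z normalised to -1 to 1, where 1 is 0.6 m, then the turn, a rotation vector about the tool's x, y, z normalised to -1 to 1, where 1 is 90 degrees. A call has 1 to 20 rows; each row is the pose to reach, as a shift and turn from the pose commanded when the call began, along the tool's axes at that moment; what a row does not reach only later rows make up. A row lasts 1/10 s, in which the tool goes at most 50 mm and 8.59 degrees, less where a joint would pass 70% of its speed; a pose out of reach is approached as far as the arm can. A call with a number of a shift or a turn outside -1 to 1 is refused whole. A call with a gripper value outside its range is refused whole. "grip" is the opening, from 0 (shut) to 1 (fully open), set as the call begins (left out, the last holds). The fingers move at their own pace and stop on an object; "grip_force" is the grip in N (left out, the last holds). Time passes only in rows, so rows that repeat a pose let the fingers close. It gives the time, the measured TCP pose, the force, the opening and the grip force at its end, in the units of the state.
- ctrl.get_obs(): the state, without advancing time (a new reading comes with each control period).
- ctrl.get_image(name): name is "scene" or "top" or "wrist"; returns (picture, depth): 384x512x3 uint8, blue, green, red; 384x512 float32, m along the optical axis (not along the pixel's ray), 0 where there is no reading.
- ctrl.camera_model(name): a dict with "mtx" (3x3 intrinsics, pixels), "k1" (the pictures are not rectified: a ray, as slopes to the right and down, at radius r is drawn at 1 + k1 r^2 times it, then the intrinsics apply), "R" (3x3) and "t" (3): a world point X has camera coordinates R X + t; the wrist camera has in their place "tool_from_camera" (4x4, takes a point from camera to tool coordinates, whose origin is the TCP and whose axes are the flange's). Camera axes: x right, y down, z forward; pixel columns grow to the right and rows downward; lengths in m; the calibration is good to about 2 mm. A picture is of the moment at which its call begins: read the wrist's pose just before it. camera_model takes no time and is no camera call.
- ctrl.finish_job(): hands the job in; it is judged then, once.
The state is a dict: "t": time; "q": joint angles; "dq": joint speeds; "effort": joint torques, N m; "tool_pos": TCP position; "tool_rot": TCP orientation; "contact_force": force on the tool from outside, world axes, zero at the start; "wrist_torque": the same for the moment, N m; "opening": finger opening in m; "grip_force": force on a finger pad.
Only numpy, scipy, OpenCV 4.12 (cv2) and the standard library are available. Lean on these libraries where they do the work, as an engineer would, in place of code of your own. Each camera call takes 0.05 s, during which the arm holds its last target. There are 200 camera calls.

## Working session

There is one attempt and no reset: what is moved stays moved. The work goes in short steps, Python scripts to look and compute and a tool call to move; the robot and the scene stay as the last step left them, time stands still between calls to the robot, and variables do not carry over. Pictures are saved under pics/ and viewed, at most 10 in all, crops included, and the job is handed in when it is done.

Besides the shell and the picture viewer there is one more tool, called after ">>>" by a JSON object that holds its "name" and its "arguments". apply_moves: Moves the arm, as the interface text tells. Its arguments: {"type":"object","properties":{"rows":{"type":"array","items":{"type":"number"}},"grip":{"type":"number"},"grip_force":{"type":"number"}},"required":["rows"]}

```bash
mkdir -p pics; ls; cat > h.py <<'E'
import numpy as np, cv2
from scipy.spatial.transform import Rotation as Ro
from station import ctrl
def cloud(name):
    o=ctrl.get_obs(); im,d=ctrl.get_image(name); m=ctrl.camera_model(name)
    K=np.array(m["mtx"]); h,w=d.shape; u,v=np.meshgrid(np.arange(w),np.arange(h))
    D=np.array([m["k1"],0,0,0.])
    p=cv2.undistortPoints(np.stack([u,v],-1).reshape(-1,1,2).astype(float),K,D).reshape(h,w,2)
    P=np.dstack([p*d[...,None],d])
    if "R" in m: W=(P-np.array(m["t"]))@np.array(m["R"])
    else:
        T=np.array(m["tool_from_camera"]); P=P@T[:3,:3].T+T[:3,3]
        W=P@Ro.from_rotvec(o["tool_rot"]).as_matrix().T+o["tool_pos"]
    W[d==0]=np.nan
    return im,d,W
E
python3 - <<'E'
from h import *
for n in("top","scene"):
    im,d,W=cloud(n); cv2.imwrite(f"pics/{n}.png",im); np.savez(f"{n}.npz",im=im,W=W)
o=ctrl.get_obs();print(o,ctrl.tip_extent)
E
```

```text
pics
{'t': 0.1, 'q': array([ 1.14096309e+00,  5.33166735e-02,  1.61415785e+00, -9.10883300e-06,
        1.47600705e+00, -1.18990353e-01]), 'dq': array([-3.23097398e-05, -4.30621659e-03, -2.07044699e-03,  5.33904952e-04,
        2.43086157e-03,  2.13512175e-04]), 'effort': array([ 1.39150766e-04, -3.94901168e+01, -3.71363211e+01, -1.45998674e-04,
        3.92966977e-03, -2.52227039e-06]), 'tool_pos': array([0.19097842, 0.59465518, 0.30276912]), 'tool_rot': array([-4.86228034e-01, -3.10322695e+00,  2.85949927e-03]), 'contact_force': array([ 0.48981803,  0.1063221 , -0.15889508]), 'wrist_torque': array([ 0.01233625, -0.04021386,  0.00677805]), 'grip_force': 0.0, 'opening': 0.08521839176559516} 0.0726
```

View pics/top.png

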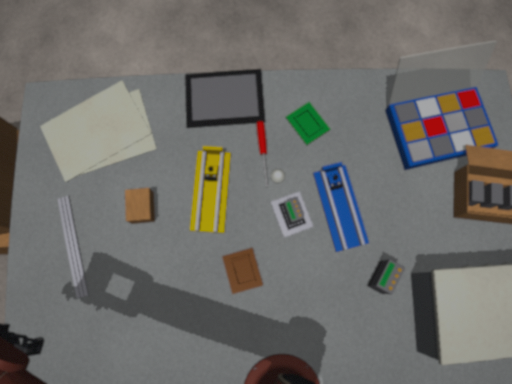

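View pics/scene.png

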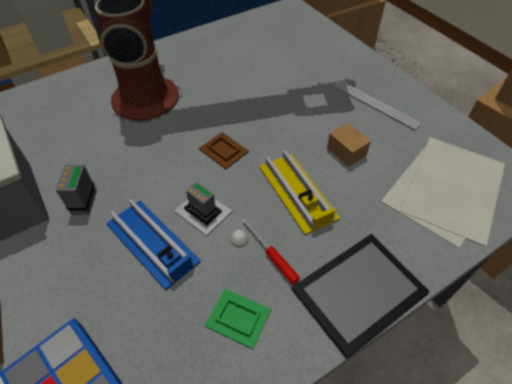

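The top view shows the yellow track at (211,190), the blue track at (342,207), both with the buffer at the upper end, and the module in its nest at (292,212). The larger decoy stands at (386,273). Next I measure these.

```bash
cat > m.py <<'E'
from h import *
for n in("top","scene"):
    z=np.load(n+".npz"); im,W=z["im"],z["W"]; hsv=cv2.cvtColor(im,cv2.COLOR_BGR2HSV); H,S,V=cv2.split(hsv)
    X,Y,Z=W[...,0],W[...,1],W[...,2]
    def rect(mask,nm):
        c,l,st,ce=cv2.connectedComponentsWithStats(mask.astype(np.uint8))
        for i in range(1,c):
            if st[i,4]<25: continue
            p=W[l==i]; p=p[np.isfinite(p).all(1)]
            if len(p)<20: continue
            (cx,cy),(a,b),an=cv2.minAreaRect((p[:,:2]*1000).astype(np.float32))
            print(n,nm,ce[i].round(),"c",round(cx),round(cy),"size",round(a),round(b),"ang",round(an,1),"z",(np.median(p[:,2])*1000).round(),"zr",(np.percentile(p[:,2],[2,98])*1000).round(), len(p))
    near=(X>.3)&(X<.95)&(abs(Y)<.5)
    rect(near&(S>150)&(H>100)&(H<125)&(Z>0.0)&(Z<.018),"blue")
    rect(near&(S>150)&(H>20)&(H<35)&(Z>0.0)&(Z<.018),"yellow")
    rect(near&(Z>.068)&(Z<.13),"tall")
    rect(near&(Z>.04)&(Z<.066),"mid")
    rect(near&(Z>.002)&(Z<.012)&(S<40)&(V>150),"plate")
    rect(near&(Z>.021)&(Z<.036)&(S<70)&(V>120),"rail")
E
python3 m.py
```

```text
top blue [355. 204.] c 514 -236 size 232 9 ang 12.3 z 11.0 zr [ 6. 14.] 204
top blue [332. 173.] c 607 -175 size 12 35 ang 11.8 z 11.0 zr [ 6. 16.] 50
top blue [328. 211.] c 496 -155 size 235 19 ang 12.5 z 11.0 zr [ 6. 15.] 508
top blue [345. 218.] c 474 -204 size 171 36 ang 12.3 z 11.0 zr [ 6. 16.] 710
top yellow [196. 191.] c 570 224 size 14 236 ang 84.4 z 10.0 zr [ 6. 15.] 349
top yellow [212. 160.] c 656 176 size 38 42 ang 87.7 z 10.0 zr [ 6. 16.] 157
top yellow [224. 193.] c 564 142 size 18 239 ang 84.4 z 10.0 zr [ 3. 15.] 492
top yellow [208. 206.] c 523 189 size 38 149 ang 84.5 z 10.0 zr [ 5. 15.] 664
top tall [414.  87.] c 835 -425 size 33 154 ang 9.4 z 100.0 zr [ 69. 128.] 739
top tall [293. 210.] c 490 -49 size 60 37 ang 17.2 z 81.0 zr [71. 85.] 309
top tall [391. 269.] c 313 -299 size 49 57 ang 57.1 z 102.0 zr [ 72. 106.] 358
top tall [423. 273.] c 305 -382 size 5 9 ang 76.3 z 94.0 zr [ 70. 127.] 30
top mid [417. 128.] c 726 -446 size 207 147 ang 11.1 z 53.0 zr [45. 61.] 2819
top mid [212. 149.] c 680 169 size 56 12 ang 83.5 z 54.0 zr [42. 59.] 103
top mid [332. 166.] c 61
[... 2488 characters left out ...]
. 56.] 3979
scene plate [435. 207.] c 802 460 size 253 158 ang 16.9 z 4.0 zr [2. 7.] 2556
scene plate [205. 217.] c 493 -49 size 106 87 ang 18.1 z 6.0 zr [4. 9.] 260
scene plate [437. 230.] c 843 400 size 31 14 ang 19.2 z 3.0 zr [2. 5.] 28
scene plate [458. 242.] c 892 419 size 13 23 ang 15.6 z 3.0 zr [2. 6.] 33
scene rail [306. 180.] c 558 211 size 10 217 ang 84.4 z 32.0 zr [29. 35.] 207
scene rail [290. 189.] c 559 159 size 9 225 ang 84.2 z 32.0 zr [28. 35.] 234
scene rail [157. 228.] c 489 -168 size 218 9 ang 12.2 z 32.0 zr [29. 35.] 298
scene rail [140. 242.] c 505 -219 size 226 8 ang 12.5 z 32.0 zr [29. 34.] 291
scene rail [239. 234.] c 608 -13 size 28 25 ang 24.2 z 23.0 zr [21. 26.] 92
```

```bash
cat >> h.py <<'E'
def go(x,y,z,yaw):
    "rows for TCP target (m), tool x at world yaw (deg), tool down; half turn chosen nearest"
    o=ctrl.get_obs(); R=Ro.from_rotvec(o["tool_rot"]); best=None
    for k in(0,180):
        a=np.radians(yaw+k); T=Ro.from_matrix(np.array([[np.cos(a),np.sin(a),0],[np.sin(a),-np.cos(a),0],[0,0,-1]]).T)
        w=(R.inv()*T).as_rotvec()
        if best is None or np.linalg.norm(w)<np.linalg.norm(best): best=w
    s=R.inv().apply(np.array([x,y,z])-o["tool_pos"])
    print("t",round(o["t"],2),"pos",o["tool_pos"].round(4),"q6",o["q"][5].round(2),"F",o["contact_force"].round(2),"ROW",np.r_[s/.6,best/(np.pi/2)].round(4).tolist())
E
python3 -c "
from h import *
go(.491,-.05,.28,18)"
```

```text
t 0.1 pos [0.191  0.5947 0.3028] q6 -0.12 F [ 0.49  0.11 -0.16] ROW [-0.8047, -0.8699, 0.0394, -0.0011, -0.0005, -0.3979]
```

>>> {"name": "apply_moves", "arguments": {"rows": [-0.4, -0.435, 0.02, 0, 0, -0.2, -0.8047, -0.8699, 0.0394, -0.0011, -0.0005, -0.3979, -0.8047, -0.8699, 0.0394, -0.0011, -0.0005, -0.3979, -0.8047, -0.8699, 0.0394, -0.0011, -0.0005, -0.3979, -0.8047, -0.8699, 0.0394, -0.0011, -0.0005, -0.3979, -0.8047, -0.8699, 0.0394, -0.0011, -0.0005, -0.3979, -0.8047, -0.8699, 0.0394, -0.0011, -0.0005, -0.3979, -0.8047, -0.8699, 0.0394, -0.0011, -0.0005, -0.3979, -0.8047, -0.8699, 0.0394, -0.0011, -0.0005, -0.3979, -0.8047, -0.8699, 0.0394, -0.0011, -0.0005, -0.3979, -0.8047, -0.8699, 0.0394, -0.0011, -0.0005, -0.3979, -0.8047, -0.8699, 0.0394, -0.0011, -0.0005, -0.3979, -0.8047, -0.8699, 0.0394, -0.0011, -0.0005, -0.3979, -0.8047, -0.8699, 0.0394, -0.0011, -0.0005, -0.3979, -0.8047, -0.8699, 0.0394, -0.0011, -0.0005, -0.3979, -0.8047, -0.8699, 0.0394, -0.0011, -0.0005, -0.3979, -0.8047, -0.8699, 0.0394, -0.0011, -0.0005, -0.3979, -0.8047, -0.8699, 0.0394, -0.0011, -0.0005, -0.3979, -0.8047, -0.8699, 0.0394, -0.0011, -0.0005, -0.3979, -0.8047, -0.8699, 0.0394, -0.0011, -0.0005, -0.3979]}}

```text
t: 2.1
tool_pos: [0.491, -0.0485, 0.2804]
tool_rot: [-0.494, 3.101, 0.002]
contact_force: [0.7, 0.5, 0.2]
opening: 0.0853
grip_force: 0.0
```

```bash
cat > w.py <<'E'
from h import *
im,d,W=cloud("wrist"); cv2.imwrite("pics/w1.png",im); np.savez("w1.npz",im=im,W=W)
go(.491,-.05,.28,18)
X,Y,Z=W[...,0],W[...,1],W[...,2]
near=np.hypot(X-.491,Y+.05)<.08
for nm,m in(("top",near&(Z>.074)&(Z<.088)),("plate",near&(Z>.0)&(Z<.010)),("frame",near&(Z>.012)&(Z<.022))):
    p=W[m]
    if len(p)>20: print(nm,len(p),(p.mean(0)*1000).round(1),cv2.minAreaRect((p[:,:2]*1000).astype(np.float32)))
E
python3 w.py
```

```text
t 2.15 pos [ 0.491  -0.0486  0.2804] q6 -2.14 F [-0.08 -0.16  0.57] ROW [0.0008, -0.0022, 0.0007, 0.0008, 0.001, 0.001]
top 2854 [491.7 -48.5  80.3] ((492.8662109375, -48.05744171142578), (59.47736740112305, 36.081024169921875), 17.373836517333984)
plate 5443 [484.5 -52.7   4.2] ((491.4271545410156, -49.605621337890625), (157.704833984375, 158.5409393310547), 37.948707580566406)
frame 1027 [480.6 -53.3  15.2] ((493.21728515625, -48.42841339111328), (78.33612060546875, 54.06462097167969), 18.243507385253906)
```

View pics/w1.png

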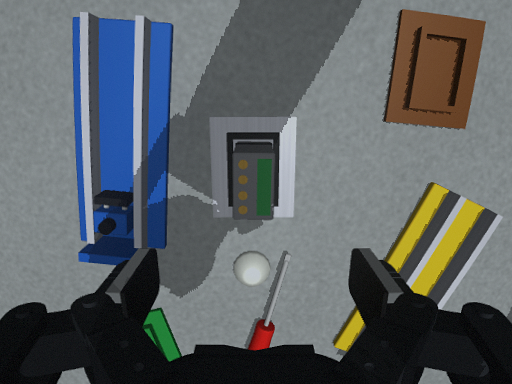

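>>> {"name": "apply_moves", "arguments": {"rows": [-0.003, 0, 0.07, 0, 0, 0.005, -0.003, 0, 0.14, 0.0008, 0.001, 0.0055, -0.003, 0, 0.2, 0.0008, 0.001, 0.0055, -0.003, 0, 0.25, 0.0008, 0.001, 0.0055, -0.003, 0, 0.277, 0.0008, 0.001, 0.0055, -0.003, 0, 0.277, 0.0008, 0.001, 0.0055, -0.003, 0, 0.277, 0.0008, 0.001, 0.0055, -0.003, 0, 0.277, 0.0008, 0.001, 0.0055]}}

```text
t: 2.95
tool_pos: [0.4942, -0.0488, 0.1159]
tool_rot: [-0.478, 3.102, -0.002]
contact_force: [-0.5, -0.0, 0.5]
opening: 0.0854
grip_force: 0.0
```

```bash
python3 - <<'E'
from h import *
go(.4927,-.048,.114,17.6)
f=[]
for i in range(6): ctrl.get_image("top"); f.append(ctrl.get_obs()["contact_force"])
print(np.mean(f,0),np.std(f,0))
# tracks in wrist view w1
z=np.load("w1.npz"); W=z["W"]
for nm,c,a in(("blue",(.4985,-.194),12.4),("yellow",(.560,.184),-5.6)):
    a=np.radians(a); L=W[...,:2]-c; lx=(L[...,0]*np.cos(a)+L[...,1]*np.sin(a))*1000; ly=(-L[...,0]*np.sin(a)+L[...,1]*np.cos(a))*1000; Z=W[...,2]*1000
    for s in(-1,1):
        m=(abs(lx)<100)&(abs(ly-s*26)<9)&(abs(Z-32)<4)
        if m.sum()>30: print(nm,"rail",s,"line ly=",np.polyfit(lx[m],ly[m],1).round(4),ly[m].min().round(1),ly[m].max().round(1),m.sum())
    for lo,hi in((14,22),(22,30),(30,38),(38,48),(50,60)):
        m=(abs(ly)<14)&(lx>0)&(lx<125)&(Z>lo)&(Z<hi)
        if m.sum()>5: print(nm,"z",lo,hi,"lx",np.percentile(lx[m],[1,10,50,90,99]).round(1),m.sum())
E
```

```text
t 2.95 pos [ 0.4942 -0.0488  0.1159] q6 -2.13 F [-0.53 -0.02  0.49] ROW [0.0019, 0.0021, 0.0031, -0.001, 0.0015, -0.0008]
[-0.18654563 -0.045668   -0.13994464] [0.44936839 0.43552739 0.48735907]
blue rail -1 line ly= [ 1.30000e-03 -2.40457e+01] -30.0 -19.5 1913
blue rail 1 line ly= [-9.20000e-03  2.73741e+01] 17.0 32.5 1899
blue z 14 22 lx [ 62.9  63.2  79.2 119.7 120.2] 162
blue z 22 30 lx [ 63.   63.4  78.6 119.7 120. ] 221
blue z 30 38 lx [ 63.1  63.5  70.3 119.6 120.2] 371
blue z 38 48 lx [ 64.   77.6  86.2 119.6 120.2] 569
blue z 50 60 lx [ 83.   86.  118.6 123.4 124.9] 354
yellow rail -1 line ly= [ 1.80000e-03 -2.50875e+01] -30.2 -19.0 748
yellow rail 1 line ly= [7.0000e-04 2.6689e+01] 21.9 32.8 763
```

>>> {"name": "apply_moves", "arguments": {"rows": [0, 0.001, 0.002, 0, 0, 0, 0, 0.001, 0.002, 0, 0, 0, 0, 0.001, 0.002, 0, 0, 0, 0, 0.001, 0.002, 0, 0, 0, 0, 0.001, 0.002, 0, 0, 0, 0, 0.001, 0.002, 0, 0, 0, 0, 0.001, 0.002, 0, 0, 0, 0, 0.001, 0.002, 0, 0, 0], "grip": 0, "grip_force": 40}}

```text
t: 4.05
tool_pos: [0.4929, -0.0482, 0.1129]
tool_rot: [0.478, -3.105, 0.0]
contact_force: [0.9, -0.1, -1.2]
opening: 0.0354
grip_force: 40.7
```

>>> {"name": "apply_moves", "arguments": {"rows": [0, 0, -0.004, 0, 0, 0, 0, 0, -0.009, 0, 0, 0, 0, 0, -0.014, 0, 0, 0, 0, 0, -0.019, 0, 0, 0, 0, 0, -0.0235, 0, 0, 0, 0, 0, -0.0235, 0, 0, 0, 0, 0, -0.0235, 0, 0, 0, 0, 0, -0.0235, 0, 0, 0]}}

```text
t: 4.85
tool_pos: [0.4927, -0.0481, 0.1268]
tool_rot: [0.478, -3.104, -0.0]
contact_force: [0.6, -0.1, -2.7]
opening: 0.0358
grip_force: 40.4
```

```bash
python3 - <<'E'
from h import *
f=[];e=[]
for i in range(26): im,_=ctrl.get_image("scene"); o=ctrl.get_obs(); f.append(o["contact_force"]);e.append(o["tool_pos"][2])
print(np.mean(f,0),np.std(f,0),o["t"],e[0],e[-1],o["opening"],o["grip_force"])
cv2.imwrite("pics/lift.png",cv2.resize(im[130:280,100:300],None,fx=3,fy=3))
go(.5039-.045*.977,-.1928-.045*.215,.20,12.4)
E
```

```text
[ 0.06037385 -0.07387158 -2.79697921] [0.45511682 0.55551391 0.40344747] 6.15 0.12677128657553208 0.12693559800073717 0.03585921130005347 40.36272704601288
t 6.15 pos [ 0.4928 -0.0481  0.1269] q6 -2.12 F [-0.25 -0.35 -3.25] ROW [0.1298, -0.2288, -0.1218, 0.0001, -0.0002, 0.0568]
```

View pics/lift.png

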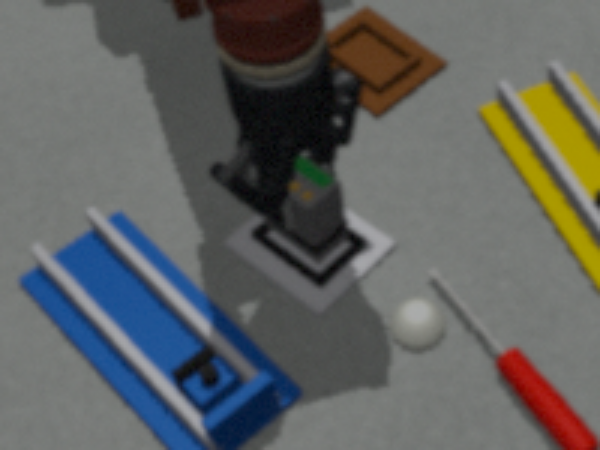

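The module weighs 2.7–2.8 N, about 280 g, so it is light and goes to the yellow track.

```bash
python3 -c "
from h import *
go(.5202,.1887,.20,-5.6)"
```

```text
t 6.15 pos [ 0.4928 -0.0481  0.1269] q6 -2.12 F [-0.25 -0.35 -3.25] ROW [-0.1622, 0.3627, -0.1218, 0.0, -0.0003, 0.2568]
```

>>> {"name": "apply_moves", "arguments": {"rows": [0, 0, -0.02, 0, 0, 0, 0, 0, -0.06, 0, 0, 0, -0.01, 0.03, -0.1, 0, 0, 0.02, -0.03, 0.07, -0.122, 0, 0, 0.05, -0.055, 0.12, -0.122, 0, 0, 0.09, -0.08, 0.18, -0.122, 0, 0, 0.13, -0.107, 0.24, -0.122, 0, 0, 0.17, -0.13, 0.29, -0.122, 0, 0, 0.21, -0.15, 0.335, -0.122, 0, 0, 0.24, -0.159, 0.355, -0.122, 0, 0, 0.2568, -0.1622, 0.3627, -0.122, 0, 0, 0.2568, -0.1622, 0.3627, -0.122, 0, 0, 0.2568, -0.1622, 0.3627, -0.122, 0, 0, 0.2568, -0.1622, 0.3627, -0.122, 0, 0, 0.2568]}}

```text
t: 7.55
tool_pos: [0.5203, 0.1878, 0.2003]
tool_rot: [-0.155, -3.138, 0.0]
contact_force: [-0.1, 0.0, -2.5]
opening: 0.0357
grip_force: 41.0
```

```bash
cat > y.py <<'E'
from h import *
import sys
im,d,W=cloud("wrist"); cv2.imwrite(f"pics/{sys.argv[1]}.png",im)
c=np.array([.565,.1835]); A=-5.6; a=np.radians(A)
L=W[...,:2]-c; lx=(L[...,0]*np.cos(a)+L[...,1]*np.sin(a))*1000; ly=(-L[...,0]*np.sin(a)+L[...,1]*np.cos(a))*1000; Z=W[...,2]*1000
for s in(-1,1):
    m=(abs(lx)<118)&(abs(ly-s*26)<9)&(abs(Z-32)<3)
    if m.sum()>30: print("rail",s,np.polyfit(lx[m],ly[m],1).round(4),np.percentile(ly[m],[1,99]).round(1),np.percentile(lx[m],[1,99]).round(),m.sum(),np.median(Z[m]))
for lo,hi in((14,22),(22,30),(30,38),(38,48),(48,60)):
    m=(abs(ly)<14)&(lx>0)&(lx<130)&(Z>lo)&(Z<hi)
    if m.sum()>5: print("z",lo,hi,"lx",np.percentile(lx[m],[1,10,50,90,99]).round(1),m.sum())
m=(Z>60)&(Z<190)&(abs(lx+45)<45)&(abs(ly)<30)
o=ctrl.get_obs(); print("tcp local",((o["tool_pos"][:2]-c)@np.array([[np.cos(a),-np.sin(a)],[np.sin(a),np.cos(a)]])*1000).round(1))
go(.5202,.1887,.20,-5.6)
E
python3 y.py w2
```

```text
rail -1 [-1.36000e-02 -2.56306e+01] [-28.4 -20.5] [-116.  -56.] 907 31.19998981506117
rail 1 [1.33000e-02 2.88682e+01] [23.6 31.6] [-116.  -46.] 998 31.132872270688672
tcp local [-44.9  -0.1]
t 7.6 pos [0.5203 0.1878 0.2002] q6 -1.26 F [-0.43 -0.33 -3.06] ROW [0.0002, 0.0015, 0.0004, -0.0001, -0.0002, -0.0008]
```

View pics/w2.png

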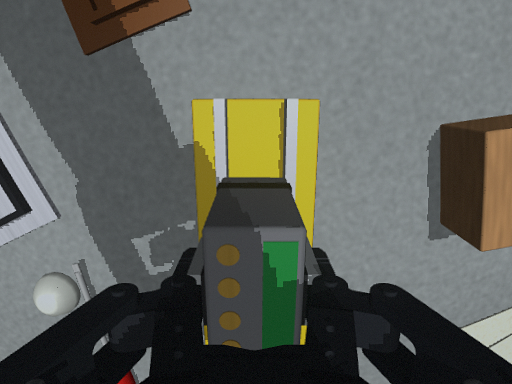

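>>> {"name": "apply_moves", "arguments": {"rows": [0, 0.0022, 0.02, 0, 0, 0, 0, 0.0022, 0.05, 0, 0, 0, 0, 0.0022, 0.08, 0, 0, 0, 0, 0.0022, 0.1, 0, 0, 0, 0, 0.0022, 0.115, 0, 0, 0, 0, 0.0022, 0.125, 0, 0, 0, 0, 0.0022, 0.131, 0, 0, 0, 0, 0.0022, 0.134, 0, 0, 0, 0, 0.0022, 0.134, 0, 0, 0, 0, 0.0022, 0.134, 0, 0, 0]}}

```text
t: 8.6
tool_pos: [0.5207, 0.1901, 0.1204]
tool_rot: [0.153, 3.137, 0.0]
contact_force: [-0.5, 0.7, -2.4]
opening: 0.0358
grip_force: 41.0
```

```bash
cat > f.py <<'E'
from h import *
import sys
f=[];w=[]
for i in range(int(sys.argv[1])): im,_=ctrl.get_image("scene"); o=ctrl.get_obs(); f.append(o["contact_force"]);w.append(o["wrist_torque"])
a=np.radians(-5.6); c=np.array([.565,.1835]); M=np.array([[np.cos(a),-np.sin(a)],[np.sin(a),np.cos(a)]])
f=np.array(f); print("t",o["t"],"F track",(f[:,:2]@M).mean(0).round(2),"Fz",f[:,2].mean().round(2),"local",((o["tool_pos"][:2]-c)@M*1000).round(2),"z",o["tool_pos"][2].round(4),"T",np.mean(w,0).round(3))
if len(sys.argv)>2: cv2.imwrite(f"pics/{sys.argv[2]}.png",cv2.resize(im[110:260,220:420],None,fx=3,fy=3))
E
python3 f.py 6 y1
```

```text
t 8.9 F track [-0.34  0.13] Fz -2.44 local [-45.01   2.15] z 0.12 T [-0.003 -0.024 -0.002]
```

View pics/y1.png

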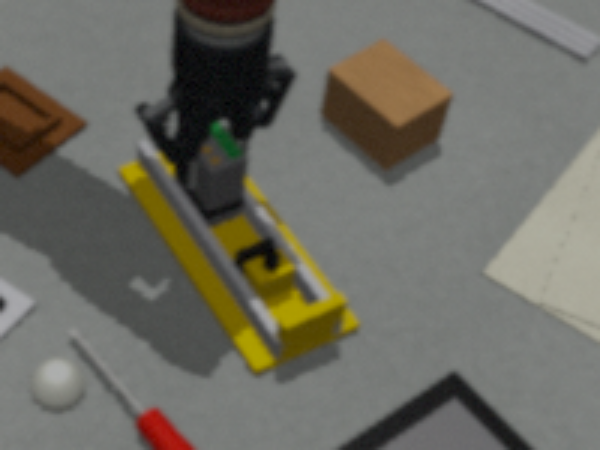

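The module sits between the yellow rails at about (215,190) in the crop without touching them. Next I set it down.

>>> {"name": "apply_moves", "arguments": {"rows": [0, -0.0012, 0.001, 0, 0, 0, 0, -0.0012, 0.002, 0, 0, 0, 0, -0.0012, 0.003, 0, 0, 0, 0, -0.0012, 0.004, 0, 0, 0, 0, -0.0012, 0.0045, 0, 0, 0, 0, -0.0012, 0.005, 0, 0, 0, 0, -0.0012, 0.005, 0, 0, 0, 0, -0.0012, 0.005, 0, 0, 0]}}

```text
t: 9.7
tool_pos: [0.5203, 0.1893, 0.1169]
tool_rot: [-0.154, -3.138, -0.0]
contact_force: [-0.1, 0.2, -1.8]
opening: 0.0354
grip_force: 41.1
```

```bash
python3 f.py 6
```

```text
t 10.0 F track [-0.13  0.01] Fz -1.77 local [-45.02   1.41] z 0.1169 T [-0.003  0.022 -0.011]
```

>>> {"name": "apply_moves", "arguments": {"rows": [0, 0, 0.0004, 0, 0, 0, 0, 0, 0.0007, 0, 0, 0, 0, 0, 0.0007, 0, 0, 0, 0, 0, 0.0007, 0, 0, 0]}}

```text
t: 10.4
tool_pos: [0.5205, 0.1894, 0.1169]
tool_rot: [0.153, 3.138, 0.0]
contact_force: [-1.7, -0.8, 2.7]
opening: 0.0355
grip_force: 41.5
```

```bash
python3 f.py 5; python3 - <<'E'
from h import *
z=np.load("scene.npz"); W=z["W"]; a=np.radians(-5.6); L=W[...,:2]-[.565,.1835]
lx=(L[...,0]*np.cos(a)+L[...,1]*np.sin(a))*1000; ly=(-L[...,0]*np.sin(a)+L[...,1]*np.cos(a))*1000; Z=W[...,2]*1000
for n in("top","scene"):
    W=np.load(n+".npz")["W"]; L=W[...,:2]-[.565,.1835]
    lx=(L[...,0]*np.cos(a)+L[...,1]*np.sin(a))*1000; ly=(-L[...,0]*np.sin(a)+L[...,1]*np.cos(a))*1000; Z=W[...,2]*1000
    for lo,hi in((18,30),(30,39),(40,48),(50,60)):
        m=(abs(ly)<15)&(lx>0)&(lx<125)&(Z>lo)&(Z<hi); print(n,lo,np.percentile(lx[m],[2,20,50,80,98]).round(1),m.sum())
E
```

```text
t 10.65 F track [-1.62 -0.52] Fz 4.5 local [-44.83   1.47] z 0.1169 T [-0.052  0.374  0.019]
top 18 [ 28.1  29.   44.  111.4 112.2] 32
top 30 [ 28.4  31.   43.2  61.4 111. ] 57
top 40 [ 30.8  47.3  53.   66.5 111.6] 60
top 50 [ 51.3  57.5 112.4 117.9 121.2] 56
scene 18 [ 36.5  68.8  70.4 122.3 123.5] 65
scene 30 [ 32.3  36.4  61.1 121.5 123.6] 84
scene 40 [ 33.9  54.   64.2 121.4 123.1] 76
scene 50 [ 52.8  59.5 115.5 120.2 123.1] 81
```

>>> {"name": "apply_moves", "arguments": {"rows": [0, 0, -0.0005, 0, 0, 0, -0.003, 0, -0.0005, 0, 0, 0, -0.01, 0, -0.0005, 0, 0, 0, -0.02, 0, -0.0005, 0, 0, 0, -0.03, 0, -0.0005, 0, 0, 0, -0.04, 0, -0.0005, 0, 0, 0, -0.048, 0, -0.0005, 0, 0, 0, -0.054, 0, -0.0005, 0, 0, 0, -0.058, 0, -0.0005, 0, 0, 0, -0.06, 0, -0.0005, 0, 0, 0, -0.06, 0, -0.0005, 0, 0, 0, -0.06, 0, -0.0005, 0, 0, 0]}}

```text
t: 11.85
tool_pos: [0.5567, 0.1857, 0.1168]
tool_rot: [0.154, 3.137, 0.0]
contact_force: [0.1, 0.7, 5.1]
opening: 0.0355
grip_force: 41.9
```

```bash
python3 f.py 6
```

```text
t 12.15 F track [1.69 0.3 ] Fz 3.87 local [-8.6   1.43] z 0.1169 T [ 0.115 -0.109 -0.007]
```

>>> {"name": "apply_moves", "arguments": {"rows": [0, 0, -0.0004, 0, 0, 0, -0.001, 0, -0.0005, 0, 0, 0, -0.002, 0, -0.0005, 0, 0, 0, -0.003, 0, -0.0005, 0, 0, 0, -0.004, 0, -0.0005, 0, 0, 0, -0.005, 0, -0.0005, 0, 0, 0, -0.006, 0, -0.0005, 0, 0, 0, -0.007, 0, -0.0005, 0, 0, 0, -0.008, 0, -0.0005, 0, 0, 0, -0.009, 0, -0.0005, 0, 0, 0, -0.009, 0, -0.0005, 0, 0, 0]}}

```text
t: 13.25
tool_pos: [0.5609, 0.1853, 0.1169]
tool_rot: [-0.153, -3.136, 0.0]
contact_force: [-1.6, -1.0, 7.4]
opening: 0.0357
grip_force: 41.9
```

```bash
python3 f.py 6
```

```text
t 13.55 F track [-1.57 -0.29] Fz 5.25 local [-4.24  1.37] z 0.1169 T [0.086 0.221 0.037]
```

>>> {"name": "apply_moves", "arguments": {"rows": [0, 0, -0.0005, 0, 0, 0, 0, 0, -0.0008, 0, 0, 0, 0, 0, -0.0008, 0, 0, 0, 0, 0, -0.0008, 0, 0, 0]}}

```text
t: 13.95
tool_pos: [0.561, 0.1852, 0.1169]
tool_rot: [-0.153, -3.136, 0.0]
contact_force: [-0.5, 1.2, 2.2]
opening: 0.0354
grip_force: 41.6
```

```bash
python3 f.py 6
```

```text
t 14.25 F track [-0.86  0.62] Fz 0.85 local [-3.95  1.23] z 0.1169 T [0.125 0.089 0.004]
```

>>> {"name": "apply_moves", "arguments": {"rows": [-0.001, 0, -0.0002, 0, 0, 0, -0.002, 0, -0.0002, 0, 0, 0, -0.003, 0, -0.0002, 0, 0, 0, -0.004, 0, -0.0002, 0, 0, 0, -0.005, 0, -0.0003, 0, 0, 0, -0.005, 0, -0.0003, 0, 0, 0]}}

```text
t: 14.85
tool_pos: [0.5644, 0.1849, 0.1174]
tool_rot: [-0.154, -3.137, 0.0]
contact_force: [-0.2, 0.8, -2.4]
opening: 0.0359
grip_force: 40.9
```

```bash
python3 f.py 6
```

```text
t 15.15 F track [-0.07 -0.14] Fz -2.94 local [-0.73  1.38] z 0.1176 T [0.001 0.018 0.005]
```

>>> {"name": "apply_moves", "arguments": {"rows": [0, 0, 0.0005, 0, 0, 0, 0, 0, 0.0009, 0, 0, 0, 0, 0, 0.001, 0, 0, 0, -0.001, 0, 0.001, 0, 0, 0, -0.002, 0, 0.001, 0, 0, 0, -0.003, 0, 0.001, 0, 0, 0, -0.004, 0, 0.001, 0, 0, 0, -0.004, 0, 0.001, 0, 0, 0]}}

```text
t: 15.95
tool_pos: [0.5667, 0.1847, 0.1169]
tool_rot: [-0.154, -3.137, 0.0]
contact_force: [-0.7, -0.4, -3.1]
opening: 0.0356
grip_force: 40.9
```

```bash
python3 f.py 6
```

```text
t 16.25 F track [-1.14 -0.08] Fz -2.26 local [1.58 1.38] z 0.1169 T [0.021 0.252 0.034]
```

>>> {"name": "apply_moves", "arguments": {"rows": [-0.0007, 0, 0, 0, 0, 0, -0.0013, 0, 0, 0, 0, 0, -0.002, 0, 0, 0, 0, 0, -0.0026, 0, 0, 0, 0, 0, -0.0026, 0, 0, 0, 0, 0]}}

```text
t: 16.75
tool_pos: [0.5681, 0.1846, 0.1169]
tool_rot: [-0.153, -3.136, 0.0]
contact_force: [-4.3, 1.3, -0.2]
opening: 0.0359
grip_force: 41.1
```

```bash
python3 f.py 5
```

```text
t 17.0 F track [-4.39 -0.71] Fz 0.23 local [3.08 1.38] z 0.117 T [0.048 0.849 0.031]
```

>>> {"name": "apply_moves", "arguments": {"rows": [-0.0005, 0, 0, 0, 0, 0, -0.0009, 0, 0, 0, 0, 0, -0.0009, 0, 0, 0, 0, 0, -0.0009, 0, 0, 0, 0, 0]}}

```text
t: 17.4
tool_pos: [0.5686, 0.1845, 0.1169]
tool_rot: [-0.153, -3.136, 0.0]
contact_force: [-6.1, -0.1, 1.0]
opening: 0.0351
grip_force: 41.2
```

```bash
python3 f.py 12
```

```text
t 18.0 F track [-5.47 -0.54] Fz 0.86 local [3.5  1.38] z 0.117 T [0.066 0.969 0.05 ]
```

>>> {"name": "apply_moves", "arguments": {"rows": [0.001, 0, -0.0001, 0, 0, 0, 0.002, 0, -0.0002, 0, 0, 0, 0.0028, 0, -0.0002, 0, 0, 0, 0.0028, 0, -0.0002, 0, 0, 0, 0.0028, 0, -0.0002, 0, 0, 0]}}

```text
t: 18.5
tool_pos: [0.5673, 0.1847, 0.1169]
tool_rot: [-0.154, -3.138, -0.0]
contact_force: [-2.2, 0.5, -3.0]
opening: 0.0351
grip_force: 41.0
```

```bash
python3 f.py 4
```

```text
t 18.7 F track [-2.98  0.47] Fz -3.36 local [2.09 1.36] z 0.1169 T [0.052 0.434 0.013]
```

>>> {"name": "apply_moves", "arguments": {"rows": [0.0008, 0, 0.0002, 0, 0, 0, 0.0014, 0, 0.0003, 0, 0, 0, 0.0014, 0, 0.0003, 0, 0, 0, 0.0014, 0, 0.0003, 0, 0, 0]}}

```text
t: 19.1
tool_pos: [0.5666, 0.1847, 0.1171]
tool_rot: [0.154, 3.138, 0.0]
contact_force: [-2.0, 0.0, -3.2]
opening: 0.0353
grip_force: 40.9
```

>>> {"name": "apply_moves", "arguments": {"rows": [0, 0, 0, 0, 0, 0, 0, 0, 0, 0, 0, 0, 0, 0, 0, 0, 0, 0, 0, 0, 0, 0, 0, 0, 0, 0, 0, 0, 0, 0, 0, 0, 0, 0, 0, 0, 0, 0, 0, 0, 0, 0, 0, 0, 0, 0, 0, 0], "grip": 1}}

```text
t: 19.9
tool_pos: [0.5664, 0.1847, 0.1169]
tool_rot: [-0.154, -3.137, 0.0]
contact_force: [-0.2, 0.2, -0.1]
opening: 0.0856
grip_force: 0.0
```

```bash
python3 f.py 4
```

```text
t 20.1 F track [ 0.12 -0.02] Fz -0.24 local [1.27 1.39] z 0.1169 T [ 0.004 -0.005  0.016]
```

Released; force is back to about zero. I raise straight up and check.

>>> {"name": "apply_moves", "arguments": {"rows": [0, 0, -0.02, 0, 0, 0, 0, 0, -0.06, 0, 0, 0, 0, 0, -0.12, 0, 0, 0, 0, 0, -0.18, 0, 0, 0, 0, 0, -0.24, 0, 0, 0, 0, 0, -0.27, 0, 0, 0, 0, 0, -0.27, 0, 0, 0, 0, 0, -0.27, 0, 0, 0, 0, 0, -0.27, 0, 0, 0]}}

```text
t: 21.0
tool_pos: [0.5656, 0.1846, 0.2769]
tool_rot: [-0.153, -3.134, 0.001]
contact_force: [0.0, 0.0, -0.1]
opening: 0.0851
grip_force: 0.0
```

```bash
python3 f.py 1 end; python3 - <<'E'
from h import *
im,d,W=cloud("wrist"); a=np.radians(-5.6); L=W[...,:2]-[.565,.1835]
lx=(L[...,0]*np.cos(a)+L[...,1]*np.sin(a))*1000; ly=(-L[...,0]*np.sin(a)+L[...,1]*np.cos(a))*1000; Z=W[...,2]*1000
m=(abs(lx)<80)&(abs(ly)<30)&(Z>70)&(Z<95); print(cv2.minAreaRect(np.stack([lx[m],ly[m]],1).astype(np.float32)),np.median(Z[m]))
E
```

```text
t 21.05 F track [-0.43  0.19] Fz -0.02 local [0.46 1.13] z 0.2766 T [0.006 0.002 0.051]
((1.0386486053466797, 1.6601409912109375), (59.41767501831055, 36.11162185668945), 0.03885190561413765) 84.3815230549815
```

View pics/end.png

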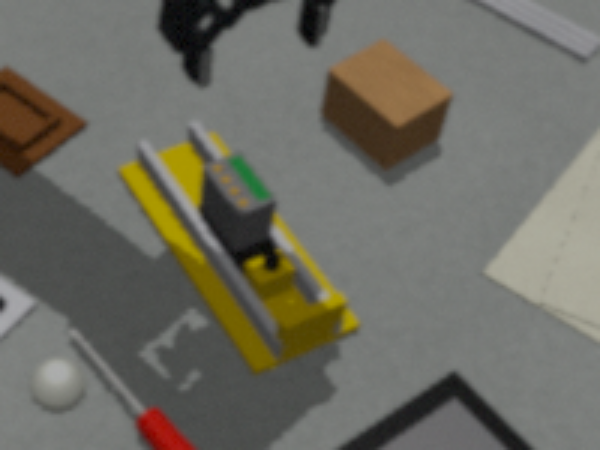

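The module stands upright in the yellow track against the pad, at (240,205) in the crop, and the gripper is clear.

```bash
python3 -c "
from station import ctrl
print(ctrl.finish_job())"
```

```text
the job is handed in; nothing more can be done
None
```

The module weighed about 280 g (light), so I set it in the yellow track, slid it to the pad, pressed it there with about 5 N for over half a second, and left it standing upright at the pad; the job is handed in at about 21 s.

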